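# Set the sealer's bag-length stop and pin it

### The job

Set the bag-length gauge in front of the sealer to the size marked by the yellow clip: slide the grey stop along its bar until its pointer is level with the yellow clip. Then take the red-handled pin out of its wooden stand and push it down through the stop and the bar until its collar sits flush on the stop, so that the stop is locked there. Let go of it, and leave the other things on the table where they are.

Things in the scene. Friction and masses are not known exactly. Their poses are not given: they have to be found in the camera images.
- gauge: Fixed bag-length gauge: blue base plate 68 (x) x 256 (y) x 8 mm; above it along y a steel bar 26 x 246 x 12 mm (x = 0, z 22 to 34 mm) with three vertical 13 mm through holes at gauge y = +15, +50, +85 mm, one beside each clip. Origin: on the table under the bar's middle; z up, y along the bar, -x the side with the clips. The blue sealer, up to 0.14 m high, stands just beyond +x.
- stop (a joint): Travel of the grey stop along the gauge's +y, 0 to 0.120 m. The stop's hole lies at gauge x = 0, y = joint value - 0.025 m, so it is over the bar holes at 0.040, 0.075 and 0.110 m. Dry friction about 3 N; it stays where it is left.
- stop_hole (a point): Centre of the mouth of the stop's 12 mm pin hole (chamfered) on its upper fork plate (34 mm wide, top 46 mm above the table). The fork's lower plate under the bar (z 11 to 19 mm) has a matching 13 mm hole. A small red pointer sticks out at the plate's -x edge in line with the hole. Axes as the gauge's.
- stop_grip (a point): Grip point of the stop, 13 mm below the top of a black upright fin 26 mm (gauge x) x 16 mm (gauge y); fin top 87 mm, foot 46 mm above the table. It lies on the stop over the bar, 75 mm to the gauge's -y side of the pin hole. Pinch it from above, closing along the gauge's y (the sealer leaves little room across). Axes as the gauge's.
- clip_yellow: Yellow clip 11 x 14 (along gauge y) x 34 mm with a black line across its top, fixed on the -x edge of the gauge's base, 31 mm from the bar's middle line, level in gauge y with one of the bar holes: the wanted position. Origin: centre of its underside, 8 mm above the table. Axes as the gauge's.
- clip_green: Green clip of the same form, beside another hole; not wanted.
- clip_white: White clip of the same form, beside another hole; not wanted.
- pin_stand: Wooden block 56 x 56 x 46 mm, fixed on the table behind the sealer, with a vertical 12 mm through hole in its middle in which the pin stands at the start. Origin: centre of its underside. Carton flaps overhang the table about 0.3 m up to its left (+y).
- pin: Upright headed pin, 70 g: steel shank 9 mm diameter, 38 mm long below the collar, its last 9 mm tapered to 4 mm; collar 20 x 4 mm; above it a red handle 15 mm diameter x 32 mm. Origin: on the axis at the collar's underside, z up (handle top at +36 mm). Origin height is 46 mm above the table both in the stand at the start and when seated in the stop.
- glue: Glue stick, 27 mm diameter x 96 mm, standing; bystander, leave alone.
- brown_tape: Roll of brown packing tape, 112 mm across, 48 mm high; bystander, leave alone.
- spare: Small white and orange box, 110 x 60 x 70 mm; bystander, leave alone.

How it is judged (in metres and radians):
On the way:
1. the stop stands level with the yellow clip (hole within 5 mm of the clip along the bar), with the pin not yet in it (y of stop_hole in the frame of clip_yellow between -0.005 and 0.005 m and distance between pin and stop_hole above 0.03 m), for 0.2 s.
At the end, for the whole second after the job is handed in: The stop's hole is within 5 mm of the yellow clip along the bar, and the pin stands in it upright (within 0.1 rad), within 4 mm of the hole's axis, collar down on the stop within 3 mm, released, pin and stop at rest (y of stop_hole in the frame of clip_yellow between -0.005 and 0.005 m and horizontal distance between pin and stop_hole below 0.004 m and z of pin in the frame of stop_hole between -0.003 and 0.003 m and angle between pin's own z axis and vertical below 0.1 rad and linear speed of pin below 0.02 m/s and velocity of joint stop between -0.01 and 0.01 m/s); the robot touches nothing.
It fails at once if a bystander (glue stick, brown tape roll, small box) is moved by more than 30 mm (distance of any of glue, brown_tape, spare from where it was at the start of the episode above 0.03 m).
It also fails if it takes over 64 s, if anything falls off the work surface, if the arm or the gripper's body presses on something with over 40 N, if the wrist force passes 120 N, or if a joint passes its speed limit or range.

### The arm

A 7-joint arm with a two-finger parallel gripper is mounted at the origin on a cart in front of the work surface, level with it; the furniture and walls round the work are solid. World frame = base frame: x ahead of the robot, y to its left, z up, the work surface at z = 0. Lengths are in m, angles in degrees, forces in N, time in s.
With the tool pointing down it reaches from about 0.425 to 0.875 m from the base axis. Payload 4.7 kg.
Tool frame: the origin (TCP) lies midway between the tips of the shut fingers; the grasp point (between the pads) lies 19 mm behind it; z points along the fingers, y is the line along which they close (so a half turn about z gives the same grasp; the last joint's range is limited). The gripper opens to 87 mm and grips with 3 to 60 N. Pads are 19 mm wide; open, the fingers measure 117 mm over their backs; the gripper's body (75 mm by 190 mm) begins 51 mm behind the grasp point.
Start: joints at [76.782, 18.392, -4.016, 83.108, 1.295, 78.541, -3.26], TCP at [0.158, -0.631, 0.223] pointing down, gripper open.
Joint ranges: [-163.93, 163.93], [-17.29, 119.83], [-79.2, 71.16], [3.27, 140.29], [-89.18, 269.18], [5.43, 117.66], [-154.24, 154.24]. Speed limits (degrees/s): [147.25, 147.25, 180, 180, 180, 180, 180].

### API

Orientations are given as [roll, pitch, yaw] about the fixed x, y, z axes, in that order (R = Rz(yaw) Ry(pitch) Rx(roll)).
In Python, from cell import env gives the robot as it stands. The module is installed in compiled form; this text tells all that it offers.
- The arm moves only by the tool step_arm, never from a script. Its argument "rows" is a list of rows, each an object with "angular": the turn, a rotation vector about the tool's x, y, z in units of pi rad (1.0 is pi rad), a list of three; "slide": the shift along the tool's x, y, z in units of 500 mm (1.0 is 500 mm), a list of three; "jaw": the opening, from 0 (shut) to 1 (fully open). A call has 1 to 10 rows; each row shifts and turns the commanded pose from where the row before left it, along the tool's axes as they then stand; what a row does not reach is not made up. A row lasts 1/8 s, in which the tool goes at most 62.5 mm and 10.7 degrees, less where a joint would pass 70% of its speed; a pose out of reach is approached as far as the arm can. A call with a number of a shift or a turn outside -1 to 1 is refused whole. A call with a gripper value outside its range is refused whole. The fingers move at their own pace and stop on an object; "newtons" is the grip in N (left out, the last holds). Time passes only in rows, so rows that do not move let the fingers close. It gives the time, the measured TCP pose, the force, the opening and the grip force at its end, in the units of the state.
- env.get_obs(): the state, without advancing time (a new reading comes with each control period).
- env.read_camera(name): name is "scene" or "top"; returns the picture (384x512x3 uint8, red, green, blue); there is no depth.
- env.camera_info(name): a dict with "fx", "fy", "cx", "cy" (pixels), "k1" (the pictures are not rectified: a ray, as slopes to the right and down, at radius r is drawn at 1 + k1 r^2 times it, then the intrinsics apply), "R" (3x3) and "t" (3): a world point X has camera coordinates R X + t. Camera axes: x right, y down, z forward; pixel columns grow to the right and rows downward; lengths in m; the calibration is good to about 2 mm. A picture is of the moment at which its call begins. camera_info takes no time and is no camera call.
- env.sign_off(): hands the job in; it is judged then, once.
The state is a dict: "time_s": time; "qpos": joint angles; "joint_velocities": joint speeds; "effort": joint torques, N m; "tool_pos": TCP position; "tool_rot": TCP orientation; "force": force on the tool from outside, world axes, zero at the start; "wrist_torque": the same for the moment, N m; "grip_width": finger opening in m; "grasp_force": force on a finger pad.
Only numpy, scipy, OpenCV 4.12 (cv2) and the standard library are available. Lean on these libraries where they do the work, as an engineer would, in place of code of your own. Each camera call takes 0.05 s, during which the arm holds its last target. There are 200 camera calls.

## Working session

There is one attempt and no reset: what is moved stays moved. The work goes in short steps, Python scripts to look and compute and a tool call to move; the robot and the scene stay as the last step left them, time stands still between calls to the robot, and variables do not carry over. Pictures are saved under pics/ and viewed, at most 10 in all, crops included, and the job is handed in when it is done.

Besides the shell and the picture viewer there is one more tool, called after ">>>" by a JSON object that holds its "method" and its "body", one argument or row to a line. step_arm: Moves the arm, as the interface text tells. Shifts and turns lie within -1 to 1; 1 stands for 500 mm of shift or pi rad of turn. Its arguments: {"type":"object","properties":{"rows":{"type":"array"},"newtons":{"type":"number"}},"required":["rows"]}

```bash
mkdir -p pics
python3 - <<'E'
from cell import env
import cv2
for n in("scene","top"):
    cv2.imwrite(f"pics/{n}0.png",env.read_camera(n)[:,:,::-1]); print(env.camera_info(n))
o=env.get_obs();print(o)
E
```

```text
{'fx': 460.87552896634725, 'fy': 460.87552896634725, 'cx': 253.83746436846207, 'cy': 188.18543826055597, 'k1': -0.16661086494625788, 'R': array([[-0.5836602 , -0.81198027,  0.00536792],
       [-0.51372966,  0.3641388 , -0.77684283],
       [ 0.62882638, -0.45616989, -0.62967167]]), 't': array([0.49597907, 0.26573144, 0.92535391])}
{'fx': 444.1657353767193, 'fy': 444.1657353767193, 'cx': 249.65760216466788, 'cy': 182.4120671781872, 'k1': 0.047945771133399685, 'R': array([[-0.02414253, -0.9997016 ,  0.00372159],
       [-0.98138629,  0.02299044, -0.19066302],
       [ 0.19052057, -0.00825541, -0.98164849]]), 't': array([0.18616444, 0.5508091 , 1.00479897])}
{'time_s': 0.1, 'qpos': array([76.78228717, 18.43439771, -4.01420657, 83.16757578,  1.29735793,
       78.54190498, -3.26149135]), 'joint_velocities': array([ 0.01489894,  0.04790991,  0.03698097, -0.07345955,  0.09447999,
       -0.01492046,  0.07007152]), 'effort': array([ 1.44607031e-05, -4.92571664e+01, -4.05661231e-01, -3.13393986e+01,
       -6.41450426e-02,  3.96774570e-02,  6.33404284e-05]), 'tool_pos': array([ 0.15733332, -0.63015793,  0.22157838]), 'tool_rot': array([-1.79901480e+02,  8.23722422e-03,  1.40250288e+01]), 'force': array([ 0.26421072,  1.16553987, -0.02738083]), 'wrist_torque': array([0.02334696, 0.03264333, 0.02794179]), 'grasp_force': 0.0, 'grip_width': 0.08694685764666868}
```

View pics/scene0.png

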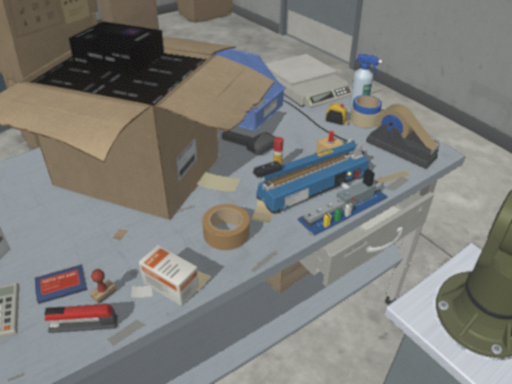

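View pics/top0.png

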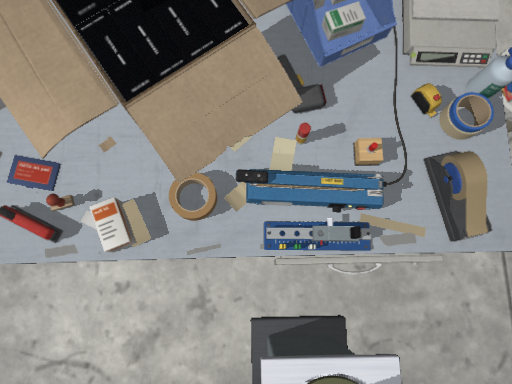

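The top view shows the gauge at about (318,236), with its black fin near (356,232). The pin is in its stand at (370,148), and the clips are near (283–322,246). I'll zoom in for accurate pixels.

Run:
```python
import cv2,numpy as np
a=cv2.imread("pics/top0.png")[125:260,255:400]; b=cv2.imread("pics/scene0.png")[125:240,250:395]
a=cv2.resize(a,None,fx=5.5,fy=4.4,interpolation=cv2.INTER_CUBIC) if 0 else cv2.resize(a,None,fx=4.4,fy=4.4,interpolation=cv2.INTER_CUBIC)
b=cv2.resize(b,None,fx=5,fy=5,interpolation=cv2.INTER_CUBIC)
cv2.imwrite("pics/topc.png",a);cv2.imwrite("pics/scenec.png",b)
```

```text
(no output)
```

View pics/topc.png

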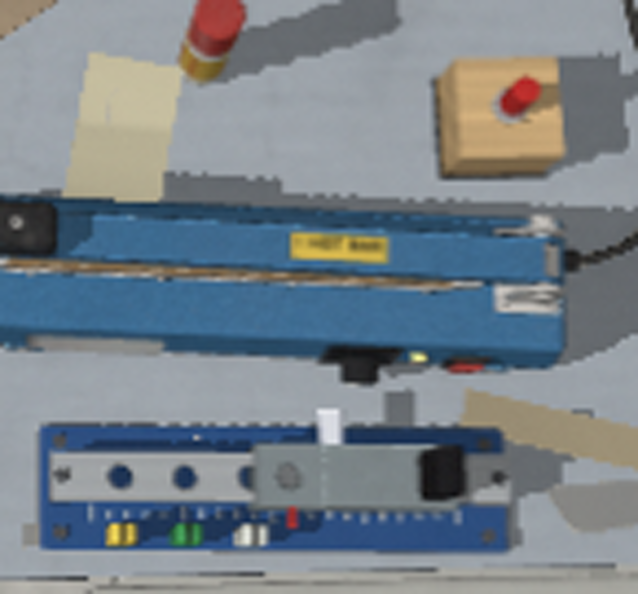

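View pics/scenec.png

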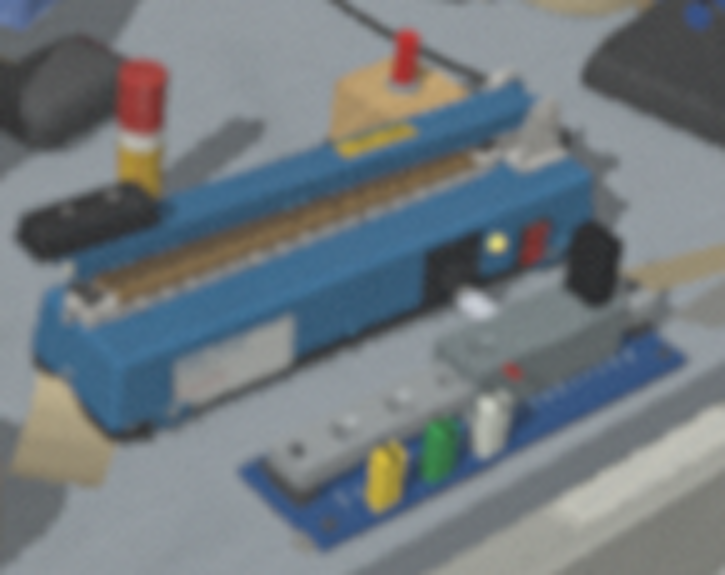

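The yellow clip is the farthest to +y, which is the y=+85 hole, so the target joint value is 0.110. Next I'll fit the gauge pose, joint value and pin position from both views.

```bash
cat > h.py <<'E'
import numpy as np
from cell import env
C={n:env.camera_info(n) for n in("scene","top")}
def proj(n,X):
    c=C[n]; p=np.atleast_2d(X)@c["R"].T+c["t"]; s=p[:,:2]/p[:,2:]
    s=s*(1+c["k1"]*(s**2).sum(1,keepdims=True)); return s*c["fx"]+[c["cx"],c["cy"]]
def T(p,G):
    G=np.atleast_2d(G).astype(float);c,s=np.cos(p[2]),np.sin(p[2])
    return np.c_[p[0]+c*G[:,0]-s*G[:,1],p[1]+s*G[:,0]+c*G[:,1],G[:,2]]
E
cat > fit.py <<'E'
from h import *
from scipy.optimize import least_squares as LS
top=lambda x,y:(255+(x+.5)/4.4-.5,125+(y+.5)/4.4-.5); sc=lambda x,y:(250+(x+.5)/5-.5,125+(y+.5)/5-.5)
# (cam, pixel, gauge xyz, moves with the stop)
D=[("top",top(41,424),(.034,.128,.008),0),("top",top(502,428),(.034,-.128,.008),0),("top",top(41,548),(-.034,.128,.008),0),("top",top(508,550),(-.034,-.128,.008),0),
("top",top(120,477),(0,.085,.034),0),("top",top(185,477),(0,.05,.034),0),("top",top(122,530),(-.031,.085,.042),0),("top",top(187,530),(-.031,.05,.042),0),("top",top(250,530),(-.031,.015,.042),0),
("top",top(288,476),(0,0,.046),1),("top",top(443,472),(0,-.075,.087),1),
("scene",sc(345,425),(0,.05,.034),0),("scene",sc(297,451),(0,.085,.034),0),("scene",sc(400,396),(0,.015,.034),0),("scene",sc(388,452),(-.031,.085,.042),0),("scene",sc(441,425),(-.031,.05,.042),0),("scene",sc(492,400),(-.031,.015,.042),0),
("scene",sc(243,470),(.034,.128,.008),0),("scene",sc(322,547),(-.034,.128,.008),0),("scene",sc(685,357),(-.034,-.128,.008),0),("scene",sc(485,345),(0,0,.046),1),("scene",sc(596,238),(0,-.075,.087),1)]
def res(p,cams=("top","scene")):
    return np.concatenate([(proj(n,T(p,np.array(g)+[0,m*(p[3]-.025),0]))[0]-u) for n,u,g,m in D if n in cams])
for cams in (("top","scene"),("top",),("scene",)):
    r=LS(res,[.5,-.2,0,.02],args=(cams,),loss="soft_l1");print(cams,r.x[:2].round(4),np.degrees(r.x[2]).round(2),r.x[3].round(4));print(res(r.x,cams).reshape(-1,2).round(1).tolist())
    P=[(n,u) for n,u in(("top",top(528,89)),("scene",sc(407,36))) if n in cams]
    q=LS(lambda p:np.concatenate([proj(n,[p[0],p[1],.082])[0]-u for n,u in P]),[.7,-.3]);print("pin",q.x.round(4),q.fun.round(2))
E
python3 fit.py
```

```text
('top', 'scene') [0.4313 0.0161] -1.79 0.0219
[[-1.2, -0.9], [-0.8, -0.9], [-1.3, -0.9], [-0.9, -0.3], [-0.7, 0.4], [-0.7, 0.5], [-0.8, 1.4], [-0.6, 1.5], [0.1, 1.7], [-0.8, 0.5], [0.3, 0.3], [11.2, -5.0], [10.1, -5.0], [10.6, -4.2], [0.5, -0.6], [0.7, -0.5], [0.9, -0.7], [-2.0, -2.2], [-0.5, -1.8], [0.1, -1.4], [-0.6, -0.2], [0.7, -1.5]]
pin [ 0.632  -0.1204] [-0.58  0.11  0.57 -1.06]
('top',) [0.432  0.0142] -2.14 0.0232
[[-0.4, -1.5], [0.0, -0.8], [-0.6, -1.5], [-0.2, -0.3], [0.1, -0.2], [0.1, 0.1], [-0.1, 0.8], [0.1, 1.1], [0.8, 1.3], [-0.6, 0.2], [0.5, 0.2]]
pin [ 0.6322 -0.1218] [ 0. -0.]
('scene',) [0.4284 0.0233] -0.88 0.0173
[[10.1, -3.1], [9.1, -2.9], [9.4, -2.5], [-0.3, 1.5], [-0.2, 1.3], [-0.1, 1.0], [-3.1, 0.1], [-1.2, 0.6], [-1.2, -0.3], [-0.4, 0.8], [0.5, -0.8]]
pin [ 0.6287 -0.1151] [-0.  0.]
```

```bash
sed -i 's/sc(297,451),(0,.085/sc(297,451),(0,.117/; s/sc(345,425),(0,.05,/sc(345,425),(0,.085,/; s/sc(400,396),(0,.015/sc(400,396),(0,.05/' fit.py; python3 fit.py
```

```text
('top', 'scene') [0.4315 0.0153] -1.93 0.0227
[[-0.8, -1.1], [-0.5, -0.8], [-0.9, -1.1], [-0.6, -0.3], [-0.3, 0.2], [-0.3, 0.4], [-0.5, 1.2], [-0.3, 1.4], [0.4, 1.5], [-0.8, 0.4], [0.3, 0.3], [0.7, -0.0], [0.2, -0.4], [0.4, 0.6], [0.7, -0.8], [0.8, -0.7], [1.1, -0.9], [-1.8, -2.5], [-0.4, -2.0], [0.4, -1.5], [-0.6, -0.2], [0.7, -1.5]]
pin [ 0.632  -0.1204] [-0.58  0.11  0.57 -1.06]
('top',) [0.432  0.0142] -2.14 0.0232
[[-0.4, -1.5], [0.0, -0.8], [-0.6, -1.5], [-0.2, -0.3], [0.1, -0.2], [0.1, 0.1], [-0.1, 0.8], [0.1, 1.1], [0.8, 1.3], [-0.6, 0.2], [0.5, 0.2]]
pin [ 0.6322 -0.1218] [ 0. -0.]
('scene',) [0.4297 0.0183] -1.72 0.0217
[[0.3, 0.9], [-0.2, 0.6], [0.0, 1.5], [0.3, 0.1], [0.5, 0.2], [0.8, -0.1], [-2.2, -1.5], [-0.7, -1.0], [0.0, -0.9], [-0.7, 0.4], [0.6, -0.9]]
pin [ 0.6287 -0.1151] [-0.  0.]
```

```bash
cat >> h.py <<'E'
from scipy.spatial.transform import Rotation as Ro
def st():
    o=env.get_obs();print("t",o["time_s"].__round__(2),"p",o["tool_pos"].round(4),"rot",np.round(o["tool_rot"],2),"F",o["force"].round(1),"w",round(o["grip_width"],4),"g",round(o["grasp_force"],1),"q",np.round(o["qpos"]));return o
def go(pos,yaw):
    """slide (units) to pos after turning first; turn units"""
    o=st();R0=Ro.from_euler("xyz",o["tool_rot"],degrees=True);R1=Ro.from_euler("xyz",[180,0,yaw],degrees=True)
    d=np.array(pos)-o["tool_pos"]
    print("turn",((R0.inv()*R1).as_rotvec()/np.pi).round(4),"slide before turn",(R0.inv().apply(d)/.5).round(4),"after",(R1.inv().apply(d)/.5).round(4))
def ray(n,u,z):
    from scipy.optimize import least_squares as LS
    return LS(lambda p:proj(n,[p[0],p[1],z])[0]-u,[.5,-.1]).x
E
python3 - <<'E'
from h import *
go([.45,-.25,.20],-1.9)
t=lambda x,y:(255+(x+.5)/4.4-.5,125+(y+.5)/4.4-.5)
for z in(.08,.11,.14):print("sealer back",z,ray("top",t(520,213),z),"front",ray("top",t(360,360),z))
print("flap",ray("top",(300,100),.3),ray("top",(180,178),.3))
E
```

```text
t 0.1 p [ 0.1573 -0.6302  0.2216] rot [-1.799e+02  1.000e-02  1.403e+01] F [ 0.3  1.2 -0. ] w 0.0869 g 0.0 q [77. 18. -4. 83.  1. 79. -3.]
turn [-0.0005  0.0001  0.0885] slide before turn [ 0.7522 -0.5957  0.0441] after [ 0.5598 -0.7793  0.0432]
sealer back 0.08 [ 0.56527503 -0.11307566] front [ 0.48907122 -0.02416468]
sealer back 0.11 [ 0.5589924  -0.10432468] front [ 0.48505053 -0.01805283]
sealer back 0.14 [ 0.55270976 -0.0955737 ] front [ 0.48102984 -0.01194098]
flap [0.66244921 0.07678396] [0.51818244 0.30119971]
```

>>> {"method": "step_arm", "body": {
  "rows": [
    {"angular": [0, 0, 0.044], "slide": [0, 0, 0], "jaw": 1},
    {"angular": [0, 0, 0.0445], "slide": [0, 0, 0], "jaw": 0.6},
    {"angular": [0, 0, 0], "slide": [0.07, -0.097, 0.005], "jaw": 0.6},
    {"angular": [0, 0, 0], "slide": [0.07, -0.097, 0.005], "jaw": 0.6},
    {"angular": [0, 0, 0], "slide": [0.07, -0.097, 0.005], "jaw": 0.6},
    {"angular": [0, 0, 0], "slide": [0.07, -0.097, 0.005], "jaw": 0.6},
    {"angular": [0, 0, 0], "slide": [0.07, -0.097, 0.005], "jaw": 0.6},
    {"angular": [0, 0, 0], "slide": [0.07, -0.097, 0.005], "jaw": 0.6},
    {"angular": [0, 0, 0], "slide": [0.07, -0.097, 0.005], "jaw": 0.6},
    {"angular": [0, 0, 0], "slide": [0.07, -0.097, 0.005], "jaw": 0.6}
  ]
}}

```text
time_s: 1.35
tool_pos: [0.4509, -0.2505, 0.2023]
tool_rot: [180.0, 0.0, -1.9]
force: [0.8, 0.1, -0.2]
grip_width: 0.0523
grasp_force: 0.0
```

```bash
python3 -c "
from h import *
go([.429,-.0625,.14],-1.9)"
```

```text
t 1.35 p [ 0.4509 -0.2505  0.2023] rot [ 1.7998e+02  1.0000e-02 -1.9200e+00] F [ 0.8  0.1 -0.2] w 0.0523 g 0.0 q [ 48.   4. -23. 103.   2.  74. -67.]
turn [ 0.0001  0.     -0.0001] slide before turn [-0.0564 -0.3744  0.1245] after [-0.0563 -0.3744  0.1246]
```

>>> {"method": "step_arm", "body": {
  "rows": [
    {"angular": [0, 0, 0], "slide": [-0.011, -0.075, 0.025], "jaw": 0.6},
    {"angular": [0, 0, 0], "slide": [-0.011, -0.075, 0.025], "jaw": 0.6},
    {"angular": [0, 0, 0], "slide": [-0.011, -0.075, 0.025], "jaw": 0.6},
    {"angular": [0, 0, 0], "slide": [-0.011, -0.075, 0.025], "jaw": 0.6},
    {"angular": [0, 0, 0], "slide": [-0.012, -0.0745, 0.025], "jaw": 0.6},
    {"angular": [0, 0, 0], "slide": [0, 0, 0], "jaw": 0.6},
    {"angular": [0, 0, 0], "slide": [0, 0, 0], "jaw": 0.6}
  ]
}}

```text
time_s: 2.22
tool_pos: [0.4285, -0.0648, 0.1401]
tool_rot: [180.0, -0.0, -1.9]
force: [1.2, -0.7, -0.3]
grip_width: 0.0521
grasp_force: 0.0
```

Run:
```python
from h import *
import cv2
go([.429,-.0625,.056],-1.9)
a=env.read_camera("top")[:,:,::-1][180:270,250:400]; b=env.read_camera("scene")[:,:,::-1][120:245,270:420]
cv2.imwrite("pics/a1.png",np.vstack([cv2.resize(a,(525,315)),cv2.resize(b,(342,285))[:, :].copy() if 0 else cv2.copyMakeBorder(cv2.resize(b,(342,285)),0,0,0,183,cv2.BORDER_CONSTANT)]))
```

```text
t 2.23 p [ 0.4285 -0.0648  0.1401] rot [ 1.7996e+02 -1.0000e-02 -1.9200e+00] F [ 1.2 -0.7 -0.3] w 0.0521 g 0.0 q [ 39.  -4. -32. 117.  -2.  66. -84.]
turn [ 0.0002 -0.     -0.0001] slide before turn [ 0.0008 -0.0047  0.1682] after [ 0.0008 -0.0046  0.1682]
```

View pics/a1.png

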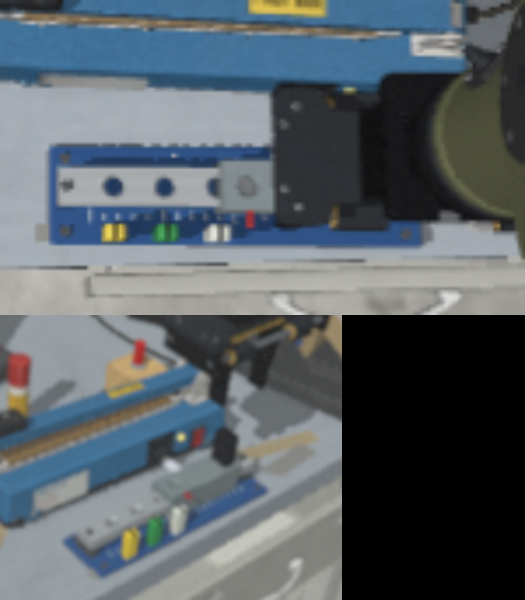

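The gripper is above the fin with its body clear of the sealer. I'm descending now.

>>> {"method": "step_arm", "body": {
  "rows": [
    {"angular": [0, 0, 0], "slide": [0.0008, -0.0046, 0.042], "jaw": 0.6},
    {"angular": [0, 0, 0], "slide": [0, 0, 0.042], "jaw": 0.6},
    {"angular": [0, 0, 0], "slide": [0, 0, 0.042], "jaw": 0.6},
    {"angular": [0, 0, 0], "slide": [0, 0, 0.042], "jaw": 0.6},
    {"angular": [0, 0, 0], "slide": [0, 0, 0], "jaw": 0.4},
    {"angular": [0, 0, 0], "slide": [0, 0, 0], "jaw": 0.2}
  ],
  "newtons": 20
}}

```text
time_s: 3.08
tool_pos: [0.4296, -0.0624, 0.0568]
tool_rot: [180.0, -0.1, -2.0]
force: [0.7, 0.8, -0.0]
grip_width: 0.0395
grasp_force: 0.0
```

>>> {"method": "step_arm", "body": {
  "rows": [
    {"angular": [0, 0, 0], "slide": [0, 0, 0], "jaw": 0},
    {"angular": [0, 0, 0], "slide": [0, 0, 0], "jaw": 0},
    {"angular": [0, 0, 0], "slide": [0, 0, 0], "jaw": 0},
    {"angular": [0, 0, 0], "slide": [0, 0, 0], "jaw": 0}
  ]
}}

```text
time_s: 3.58
tool_pos: [0.4295, -0.0625, 0.0567]
tool_rot: [179.9, -0.1, -1.9]
force: [-1.6, -2.3, 4.2]
grip_width: 0.0158
grasp_force: 20.0
```

```bash
python3 -c "
from h import *
go([.4318,.025,.056],-1.9)"
```

```text
t 3.58 p [ 0.4295 -0.0625  0.0567] rot [ 1.7993e+02 -6.0000e-02 -1.9100e+00] F [-1.6 -2.3  4.2] w 0.0158 g 20.0 q [ 38.   3. -34. 122.   2.  55. -89.]
turn [ 0.0004 -0.0003 -0.0001] slide before turn [-0.0012 -0.175   0.0011] after [-0.0011 -0.175   0.0013]
```

>>> {"method": "step_arm", "body": {
  "rows": [
    {"angular": [0, 0, 0], "slide": [0, -0.025, 0], "jaw": 0},
    {"angular": [0, 0, 0], "slide": [0, -0.025, 0], "jaw": 0},
    {"angular": [0, 0, 0], "slide": [0, -0.025, 0], "jaw": 0},
    {"angular": [0, 0, 0], "slide": [0, -0.025, 0], "jaw": 0},
    {"angular": [0, 0, 0], "slide": [0, -0.025, 0], "jaw": 0},
    {"angular": [0, 0, 0], "slide": [0, -0.025, 0], "jaw": 0},
    {"angular": [0, 0, 0], "slide": [0, -0.025, 0], "jaw": 0},
    {"angular": [0, 0, 0], "slide": [0, 0, 0], "jaw": 0},
    {"angular": [0, 0, 0], "slide": [0, 0, 0], "jaw": 0}
  ]
}}

```text
time_s: 4.7
tool_pos: [0.4323, 0.0271, 0.0566]
tool_rot: [-179.9, -0.0, -1.9]
force: [-1.1, 2.3, 5.6]
grip_width: 0.0155
grasp_force: 20.0
```

Run:
```python
from h import *
import cv2
st()
a=env.read_camera("top")[:,:,::-1][205:260,250:330]; b=env.read_camera("scene")[:,:,::-1][185:240,290:390]
cv2.imwrite("pics/a2.png",np.vstack([cv2.copyMakeBorder(cv2.resize(a,None,fx=5,fy=5,interpolation=2),0,0,0,100,0),cv2.resize(b,None,fx=5,fy=5,interpolation=2)]))
```

```text
t 4.7 p [0.4323 0.0271 0.0566] rot [-1.799e+02 -4.000e-02 -1.860e+00] F [-1.1  2.3  5.6] w 0.0155 g 20.0 q [  32.    3.  -39.  122.    2.   55. -100.]
```

View pics/a2.png

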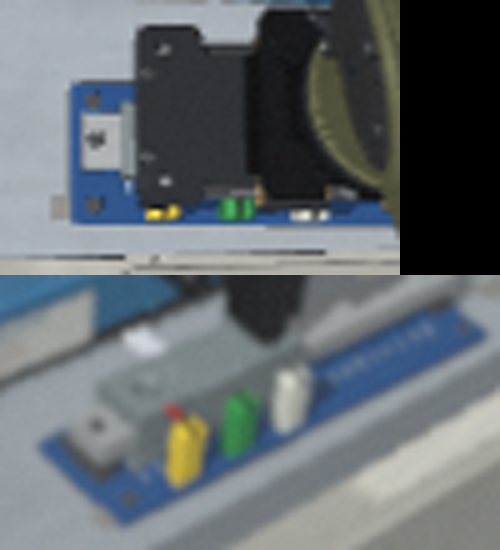

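Run:
```python
from h import *
p=[.4315,.0153,np.radians(-1.93)]
s=lambda x,y:(290+(x+.5)/5-.5,185+(y-275+.5)/5-.5)
# scene-bias measured on first images: (obs vs fit) remove by predicted hole/clip difference
for q in(.106,.108,.110,.112,.114):
    h=proj("scene",T(p,[0,q-.025,.046]))[0];c=proj("scene",T(p,[-.031,.085,.042]))[0];b=proj("scene",T(p,[0,.117,.034]))[0]
    print(q,"hole-clip",(h-c).round(2),"hole-screw",(h-b).round(2))
print("obs",np.subtract(s(147,385),s(190,420)),np.subtract(s(147,385),s(97,425)))
```

```text
0.106 hole-clip [-6.85 -8.9 ] hole-screw [11.79 -9.1 ]
0.108 hole-clip [-7.47 -8.6 ] hole-screw [11.17 -8.81]
0.11 hole-clip [-8.09 -8.3 ] hole-screw [10.54 -8.51]
0.112 hole-clip [-8.72 -8.  ] hole-screw [ 9.92 -8.21]
0.114 hole-clip [-9.35 -7.7 ] hole-screw [ 9.29 -7.91]
obs [-8.6 -7. ] [10. -8.]
```

The stop sits about 2 mm past the clip, so I'll nudge it back.

>>> {"method": "step_arm", "body": {
  "rows": [
    {"angular": [0, 0, 0], "slide": [0, 0.004, 0], "jaw": 0},
    {"angular": [0, 0, 0], "slide": [0, 0, 0], "jaw": 0},
    {"angular": [0, 0, 0], "slide": [0, 0, 0], "jaw": 0}
  ]
}}

```text
time_s: 5.18
tool_pos: [0.4322, 0.025, 0.0566]
tool_rot: [-179.9, -0.0, -1.9]
force: [-1.0, 2.6, 6.7]
grip_width: 0.0158
grasp_force: 20.0
```

>>> {"method": "step_arm", "body": {
  "rows": [
    {"angular": [0, 0, 0], "slide": [0, 0, 0], "jaw": 0.5},
    {"angular": [0, 0, 0], "slide": [0, 0, 0], "jaw": 0.5},
    {"angular": [0, 0, 0], "slide": [0, 0, 0], "jaw": 0.5},
    {"angular": [0, 0, 0], "slide": [0, 0, 0], "jaw": 0.5},
    {"angular": [0, 0, 0], "slide": [0, 0, -0.07], "jaw": 0.5},
    {"angular": [0, 0, 0], "slide": [0, 0, -0.11], "jaw": 0.5},
    {"angular": [0, 0, 0], "slide": [0, 0, -0.11], "jaw": 0.5},
    {"angular": [0, 0, 0], "slide": [0, 0, 0], "jaw": 0.5}
  ]
}}

```text
time_s: 6.18
tool_pos: [0.4348, 0.0238, 0.2053]
tool_rot: [179.9, -0.5, -1.9]
force: [0.3, 0.5, -0.5]
grip_width: 0.0438
grasp_force: 0.0
```

Run:
```python
from h import *
go([.632,-.1205,.20],-1.9)
```

```text
t 6.17 p [0.4348 0.0238 0.2053] rot [179.92  -0.51  -1.92] F [ 0.3  0.5 -0.5] w 0.0438 g 0.0 q [ 34.  -8. -37. 112.  -5.  74. -93.]
turn [ 0.0004 -0.0028 -0.0001] slide before turn [0.4036 0.2751 0.0146] after [0.4037 0.2753 0.0107]
```

>>> {"method": "step_arm", "body": {
  "rows": [
    {"angular": [0, 0, 0], "slide": [0.081, 0.055, 0.002], "jaw": 0.5},
    {"angular": [0, 0, 0], "slide": [0.081, 0.055, 0.002], "jaw": 0.5},
    {"angular": [0, 0, 0], "slide": [0.081, 0.055, 0.002], "jaw": 0.5},
    {"angular": [0, 0, 0], "slide": [0.081, 0.055, 0.002], "jaw": 0.5},
    {"angular": [0, 0, 0], "slide": [0.08, 0.055, 0.002], "jaw": 0.5},
    {"angular": [0, 0, 0], "slide": [0, 0, 0], "jaw": 0.5},
    {"angular": [0, 0, 0], "slide": [0, 0, 0], "jaw": 0.5}
  ]
}}

```text
time_s: 7.05
tool_pos: [0.6282, -0.1194, 0.1945]
tool_rot: [-179.9, 0.2, -1.9]
force: [-0.4, 0.5, 1.1]
grip_width: 0.0429
grasp_force: 0.0
```

Run:
```python
from h import *
import cv2
go([.632,-.1205,.055],-1.9)
p=[.4315,.0153,np.radians(-1.93)]
a=env.read_camera("top")[:,:,::-1]
b=env.read_camera("scene")[:,:,::-1]
print("hole pred",proj("top",T(p,[0,.085,.046])),"clip",proj("top",T(p,[-.031,.085,.042])))
A=cv2.resize(a[210:260,255:395],None,fx=5,fy=5,interpolation=2)
B=cv2.copyMakeBorder(cv2.resize(b[110:180,270:410],None,fx=5,fy=5,interpolation=2),0,0,0,0,0)
cv2.imwrite("pics/a3.png",np.vstack([A,B]))
```

```text
t 7.05 p [ 0.6282 -0.1194  0.1945] rot [-1.7991e+02  1.5000e-01 -1.8500e+00] F [-0.4  0.5  1.1] w 0.0429 g 0.0 q [ 34.  21. -33.  86.  12.  77. -92.]
turn [-0.0005  0.0008  0.0003] slide before turn [0.0083 0.0024 0.279 ] after [0.0076 0.002  0.279 ]
hole pred [[281.93594853 232.80363402]] clip [[281.87669341 246.26211464]]
```

View pics/a3.png

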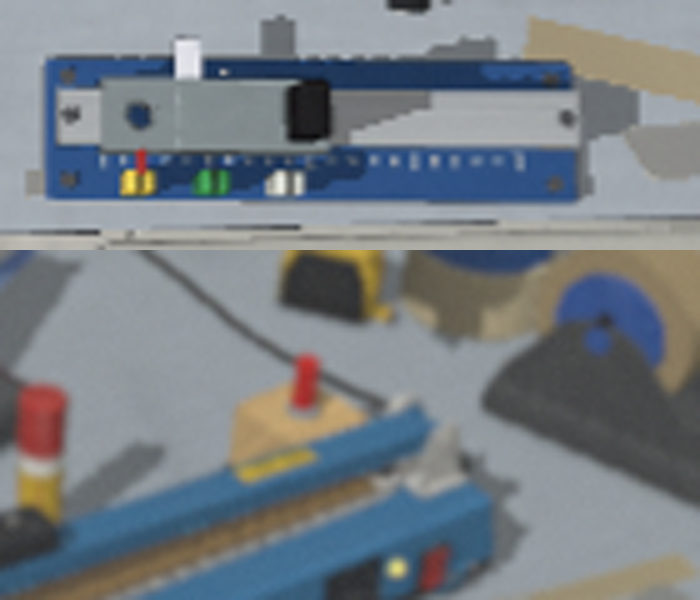

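The stop's hole is dark right through at (139,115), level with the yellow clip's line at (138,183). Now the pin, starting with a check that the gripper projects where I expect.

>>> {"method": "step_arm", "body": {
  "rows": [
    {"angular": [0, 0, 0], "slide": [0.0076, 0.002, 0.06], "jaw": 0.5},
    {"angular": [0, 0, 0], "slide": [0, 0, 0.06], "jaw": 0.5},
    {"angular": [0, 0, 0], "slide": [0, 0, 0.06], "jaw": 0.5},
    {"angular": [0, 0, 0], "slide": [0, 0, 0], "jaw": 0.5},
    {"angular": [0, 0, 0], "slide": [0, 0, 0], "jaw": 0.5}
  ]
}}

```text
time_s: 7.78
tool_pos: [0.6334, -0.1211, 0.1078]
tool_rot: [180.0, -0.1, -1.9]
force: [0.9, 0.6, 0.7]
grip_width: 0.0436
grasp_force: 0.0
```

Run:
```python
from h import *
import cv2
o=st();go([.632,-.1205,.055],-1.9)
b=env.read_camera("scene")[:,:,::-1]
print(proj("scene",[o["tool_pos"],[.632,-.1205,.082]]))
cv2.imwrite("pics/a4.png",cv2.resize(b[60:180,270:410],None,fx=5,fy=5,interpolation=2))
```

```text
t 7.78 p [ 0.6334 -0.1211  0.1078] rot [ 1.7996e+02 -1.2000e-01 -1.8600e+00] F [0.9 0.6 0.7] w 0.0436 g 0.0 q [ 33.  25. -32.  91.  14.  68. -93.]
t 7.78 p [ 0.6334 -0.1211  0.1078] rot [ 1.7996e+02 -1.2000e-01 -1.8600e+00] F [0.9 0.6 0.7] w 0.0436 g 0.0 q [ 33.  25. -32.  91.  14.  68. -93.]
turn [ 0.0002 -0.0007  0.0002] slide before turn [-0.0032 -0.0012  0.1056] after [-0.0029 -0.0012  0.1056]
[[332.34191022 122.8088613 ]
 [331.58657934 130.74174015]]
```

View pics/a4.png

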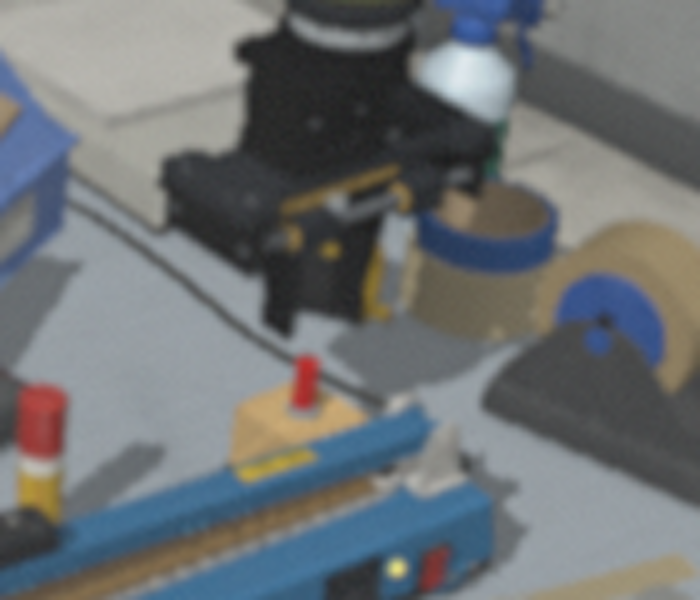

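>>> {"method": "step_arm", "body": {
  "rows": [
    {"angular": [0, 0, 0], "slide": [-0.0029, -0.0012, 0.03], "jaw": 0.5},
    {"angular": [0, 0, 0], "slide": [0, 0, 0.03], "jaw": 0.5},
    {"angular": [0, 0, 0], "slide": [0, 0, 0.03], "jaw": 0.5},
    {"angular": [0, 0, 0], "slide": [0, 0, 0.015], "jaw": 0.5},
    {"angular": [0, 0, 0], "slide": [0, 0, 0], "jaw": 0.3},
    {"angular": [0, 0, 0], "slide": [0, 0, 0], "jaw": 0.25}
  ],
  "newtons": 5
}}

```text
time_s: 8.57
tool_pos: [0.6319, -0.1209, 0.0539]
tool_rot: [180.0, -0.0, -1.9]
force: [0.5, -0.2, 0.6]
grip_width: 0.0308
grasp_force: 0.0
```

>>> {"method": "step_arm", "body": {
  "rows": [
    {"angular": [0, 0, 0], "slide": [0, 0, 0], "jaw": 0.15},
    {"angular": [0, 0, 0], "slide": [0, 0, 0], "jaw": 0.1},
    {"angular": [0, 0, 0], "slide": [0, 0, 0], "jaw": 0.1},
    {"angular": [0, 0, 0], "slide": [0, 0, 0], "jaw": 0.1}
  ]
}}

```text
time_s: 9.07
tool_pos: [0.6319, -0.121, 0.0541]
tool_rot: [180.0, -0.1, -1.9]
force: [0.4, -0.0, 1.9]
grip_width: 0.0148
grasp_force: 5.0
```

```bash
python3 -c "
from h import *
st()"
```

```text
t 9.07 p [ 0.6319 -0.121   0.0541] rot [ 1.7999e+02 -5.0000e-02 -1.9000e+00] F [ 0.4 -0.   1.9] w 0.0148 g 5.0 q [ 33.  28. -31.  94.  16.  63. -95.]
```

>>> {"method": "step_arm", "body": {
  "rows": [
    {"angular": [0, 0, 0], "slide": [0, 0, 0], "jaw": 0},
    {"angular": [0, 0, 0], "slide": [0, 0, 0], "jaw": 0},
    {"angular": [0, 0, 0], "slide": [0, 0, -0.03], "jaw": 0},
    {"angular": [0, 0, 0], "slide": [0, 0, -0.06], "jaw": 0},
    {"angular": [0, 0, 0], "slide": [0, 0, -0.08], "jaw": 0},
    {"angular": [0, 0, 0], "slide": [0, 0, -0.08], "jaw": 0},
    {"angular": [0, 0, 0], "slide": [0, 0, -0.08], "jaw": 0},
    {"angular": [0, 0, 0], "slide": [0, 0, 0], "jaw": 0}
  ],
  "newtons": 30
}}

```text
time_s: 10.07
tool_pos: [0.6333, -0.121, 0.2231]
tool_rot: [179.9, -0.4, -1.9]
force: [0.4, 0.1, 0.9]
grip_width: 0.0141
grasp_force: 30.0
```

Run:
```python
from h import *
go([.4343,.1000,.22],-1.9)
```

```text
t 10.07 p [ 0.6333 -0.121   0.2231] rot [179.91  -0.38  -1.9 ] F [0.4 0.1 0.9] w 0.0141 g 30.0 q [ 34.  21. -33.  83.  11.  79. -91.]
turn [ 0.0005 -0.0021 -0.    ] slide before turn [-0.4124 -0.4286  0.0028] after [-0.4124 -0.4286  0.0061]
```

>>> {"method": "step_arm", "body": {
  "rows": [
    {"angular": [0, 0, 0], "slide": [-0.059, -0.061, 0], "jaw": 0},
    {"angular": [0, 0, 0], "slide": [-0.059, -0.061, 0], "jaw": 0},
    {"angular": [0, 0, 0], "slide": [-0.059, -0.061, 0], "jaw": 0},
    {"angular": [0, 0, 0], "slide": [-0.059, -0.061, 0], "jaw": 0},
    {"angular": [0, 0, 0], "slide": [-0.059, -0.061, 0], "jaw": 0},
    {"angular": [0, 0, 0], "slide": [-0.059, -0.061, 0], "jaw": 0},
    {"angular": [0, 0, 0], "slide": [-0.058, -0.062, 0], "jaw": 0},
    {"angular": [0, 0, 0], "slide": [0, 0, 0], "jaw": 0},
    {"angular": [0, 0, 0], "slide": [0, 0, 0], "jaw": 0}
  ]
}}

```text
time_s: 11.2
tool_pos: [0.4326, 0.0989, 0.2182]
tool_rot: [179.9, 0.0, -1.9]
force: [-0.1, 0.0, -0.4]
grip_width: 0.0146
grasp_force: 30.0
```

Run:
```python
from h import *
go([.4343,.1000,.11],-1.9)
```

```text
t 11.2 p [0.4326 0.0989 0.2182] rot [ 1.7994e+02  2.0000e-02 -1.9300e+00] F [-0.1  0.  -0.4] w 0.0146 g 30.0 q [  30.   -7.  -43.  110.   -5.   76. -103.]
turn [ 0.0003  0.0001 -0.0002] slide before turn [ 0.0034 -0.0025  0.2163] after [ 0.0034 -0.0023  0.2164]
```

>>> {"method": "step_arm", "body": {
  "rows": [
    {"angular": [0, 0, 0], "slide": [0.0034, -0.0023, 0.055], "jaw": 0},
    {"angular": [0, 0, 0], "slide": [0, 0, 0.055], "jaw": 0},
    {"angular": [0, 0, 0], "slide": [0, 0, 0.055], "jaw": 0},
    {"angular": [0, 0, 0], "slide": [0, 0, 0.055], "jaw": 0},
    {"angular": [0, 0, 0], "slide": [0, 0, 0], "jaw": 0},
    {"angular": [0, 0, 0], "slide": [0, 0, 0], "jaw": 0}
  ]
}}

```text
time_s: 11.95
tool_pos: [0.4352, 0.1005, 0.1092]
tool_rot: [-180.0, -0.0, -2.0]
force: [0.1, 0.3, 0.5]
grip_width: 0.0141
grasp_force: 30.0
```

Run:
```python
from h import *
import cv2
o=st();go([.4343,.1000,.055],-1.9)
b=env.read_camera("scene")[:,:,::-1]
t=o["tool_pos"]
print("tip,collar",((proj("scene",[t-[0,0,.046],t-[0,0,.008],[.4343,.1,.046]])-[270,150]+.5)*7-.5).round(1))
cv2.imwrite("pics/a5.png",cv2.resize(b[150:230,270:380],None,fx=7,fy=7,interpolation=2))
```

```text
t 11.95 p [0.4352 0.1005 0.1092] rot [-1.7997e+02 -2.0000e-02 -1.9700e+00] F [0.1 0.3 0.5] w 0.0141 g 30.0 q [  29.    1.  -45.  117.    0.   62. -108.]
t 11.95 p [0.4352 0.1005 0.1092] rot [-1.7997e+02 -2.0000e-02 -1.9700e+00] F [0.1 0.3 0.5] w 0.0141 g 30.0 q [  29.    1.  -45.  117.    0.   62. -108.]
turn [-0.0002 -0.0001 -0.0004] slide before turn [-0.0019  0.0011  0.1083] after [-0.0018  0.001   0.1083]
tip,collar [[353.8 355.9]
 [364.6 270.7]
 [351.9 394.1]]
```

View pics/a5.png

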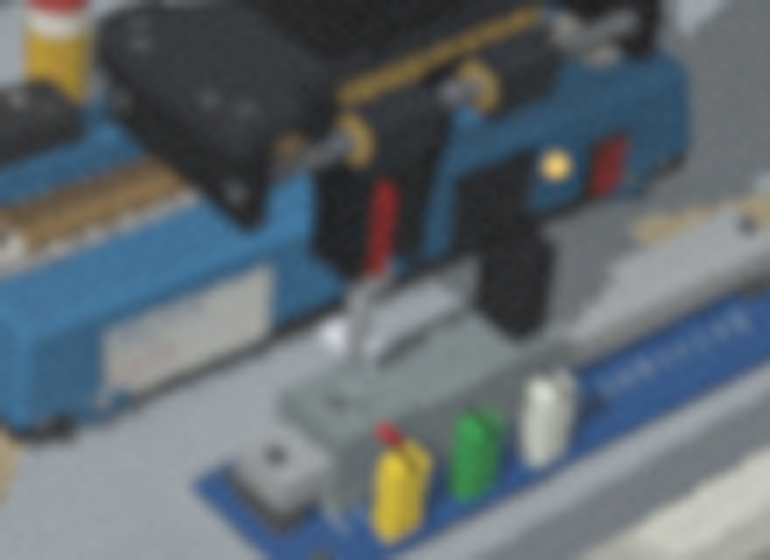

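Run:
```python
from h import *
f=lambda x,y:((x+.5)/7-.5+270,(y+.5)/7-.5+150)
for h in((343,400),(345,398)):print("hole",ray("scene",f(*h),.046).round(4))
print("tip",[ray("scene",f(*q),.1092-.046).round(4) for q in((357,358),(355,360))])
```

```text
hole [0.4338 0.1046]
hole [0.4342 0.1033]
tip [array([0.4337, 0.1004]), array([0.4333, 0.1016])]
```

The pin's tip at (357,358) is nearly above the hole at (343,400). I'll shift about 1 mm in +y and descend gently.

>>> {"method": "step_arm", "body": {
  "rows": [
    {"angular": [0, 0, 0], "slide": [0, -0.002, 0.012], "jaw": 0},
    {"angular": [0, 0, 0], "slide": [0, 0, 0.012], "jaw": 0},
    {"angular": [0, 0, 0], "slide": [0, 0, 0.012], "jaw": 0},
    {"angular": [0, 0, 0], "slide": [0, 0, 0.01], "jaw": 0},
    {"angular": [0, 0, 0], "slide": [0, 0, 0], "jaw": 0}
  ]
}}

```text
time_s: 12.62
tool_pos: [0.4341, 0.1018, 0.085]
tool_rot: [180.0, 0.1, -1.9]
force: [-0.6, 0.3, -0.3]
grip_width: 0.0141
grasp_force: 30.0
```

Tip is at z≈0.039, inside the hole, with no force. I'll continue down.

>>> {"method": "step_arm", "body": {
  "rows": [
    {"angular": [0, 0, 0], "slide": [0, 0, 0.008], "jaw": 0},
    {"angular": [0, 0, 0], "slide": [0, 0, 0.008], "jaw": 0},
    {"angular": [0, 0, 0], "slide": [0, 0, 0.008], "jaw": 0},
    {"angular": [0, 0, 0], "slide": [0, 0, 0], "jaw": 0}
  ]
}}

```text
time_s: 13.12
tool_pos: [0.4344, 0.1016, 0.0732]
tool_rot: [180.0, 0.0, -1.9]
force: [1.0, -1.5, -1.6]
grip_width: 0.0141
grasp_force: 30.0
```

>>> {"method": "step_arm", "body": {
  "rows": [
    {"angular": [0, 0, 0], "slide": [0, 0.001, 0.008], "jaw": 0},
    {"angular": [0, 0, 0], "slide": [0, 0, 0.008], "jaw": 0},
    {"angular": [0, 0, 0], "slide": [0, 0, 0.008], "jaw": 0},
    {"angular": [0, 0, 0], "slide": [0, 0, 0], "jaw": 0}
  ]
}}

```text
time_s: 13.62
tool_pos: [0.4341, 0.1013, 0.0611]
tool_rot: [180.0, 0.0, -1.9]
force: [0.5, -0.4, -0.5]
grip_width: 0.0139
grasp_force: 30.0
```

>>> {"method": "step_arm", "body": {
  "rows": [
    {"angular": [0, 0, 0], "slide": [0, 0.0005, 0.006], "jaw": 0},
    {"angular": [0, 0, 0], "slide": [0, 0, 0.006], "jaw": 0},
    {"angular": [0, 0, 0], "slide": [0, 0, 0.004], "jaw": 0},
    {"angular": [0, 0, 0], "slide": [0, 0, 0], "jaw": 0},
    {"angular": [0, 0, 0], "slide": [0, 0, 0], "jaw": 0}
  ]
}}

```text
time_s: 14.25
tool_pos: [0.4343, 0.1012, 0.054]
tool_rot: [180.0, 0.0, -1.9]
force: [-1.6, -1.0, 5.2]
grip_width: 0.0144
grasp_force: 30.0
```

>>> {"method": "step_arm", "body": {
  "rows": [
    {"angular": [0, 0, 0], "slide": [0, 0, 0.002], "jaw": 0},
    {"angular": [0, 0, 0], "slide": [0, 0, 0], "jaw": 0},
    {"angular": [0, 0, 0], "slide": [0, 0, 0], "jaw": 0.5},
    {"angular": [0, 0, 0], "slide": [0, 0, 0], "jaw": 0.5},
    {"angular": [0, 0, 0], "slide": [0, 0, 0], "jaw": 0.5},
    {"angular": [0, 0, 0], "slide": [0, 0, 0], "jaw": 0.5}
  ]
}}

```text
time_s: 15.0
tool_pos: [0.4343, 0.1011, 0.0524]
tool_rot: [180.0, 0.0, -1.9]
force: [0.2, -0.3, 0.0]
grip_width: 0.0412
grasp_force: 0.0
```

>>> {"method": "step_arm", "body": {
  "rows": [
    {"angular": [0, 0, 0], "slide": [0, 0, -0.04], "jaw": 0.5},
    {"angular": [0, 0, 0], "slide": [0, 0, -0.08], "jaw": 0.5},
    {"angular": [0, 0, 0], "slide": [0, 0, -0.1], "jaw": 0.5},
    {"angular": [0, 0, 0], "slide": [0, 0, -0.08], "jaw": 0.5},
    {"angular": [0, 0, 0], "slide": [0, 0.1, 0], "jaw": 0.5},
    {"angular": [0, 0, 0], "slide": [0, 0.1, 0], "jaw": 0.5},
    {"angular": [0, 0, 0], "slide": [0, 0.1, 0], "jaw": 0.5},
    {"angular": [0, 0, 0], "slide": [0, 0.1, 0], "jaw": 0.5},
    {"angular": [0, 0, 0], "slide": [0, 0, 0], "jaw": 0.5},
    {"angular": [0, 0, 0], "slide": [0, 0, 0], "jaw": 0.5}
  ]
}}

```text
time_s: 16.25
tool_pos: [0.4278, -0.0981, 0.2023]
tool_rot: [-180.0, 0.0, -1.9]
force: [-0.2, -0.0, -0.4]
grip_width: 0.0433
grasp_force: 0.0
```

Run:
```python
from h import *
import cv2
st()
a=env.read_camera("top")[:,:,::-1][205:260,250:350]; b=env.read_camera("scene")[:,:,::-1][170:235,280:380]
cv2.imwrite("pics/a6.png",np.vstack([cv2.resize(x,None,fx=5,fy=5,interpolation=2) for x in(a,b)]))
```

```text
t 16.25 p [ 0.4278 -0.0981  0.2023] rot [-1.7996e+02  2.0000e-02 -1.8900e+00] F [-0.2 -0.  -0.4] w 0.0433 g 0.0 q [ 41.  -6. -29. 112.  -3.  74. -79.]
```

View pics/a6.png

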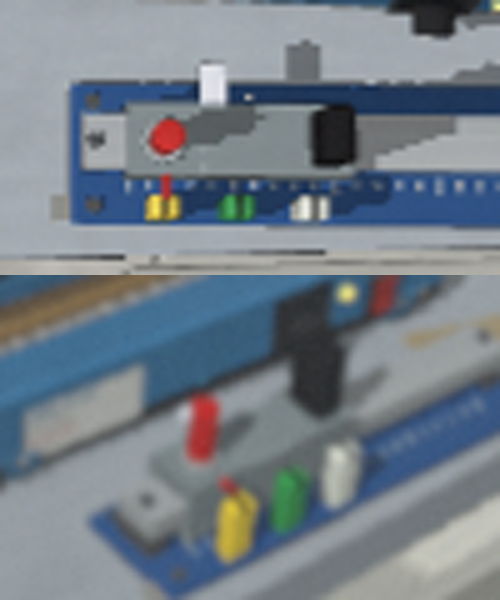

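The pin is upright with its collar down on the stop (top view 168,137). The stop's pointer at (167,185) is level with the yellow clip, and the gripper is clear, so I'm handing in.

```bash
python3 -c "
from cell import env
print(env.sign_off())"
```

```text
the job is handed in; nothing more can be done
None
```

The stop is set level with the yellow clip, the red-handled pin is seated through it and released, and the job is handed in at about 16 s; the hand-in call gave no verdict.

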